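Shim the rocking spectrometer unit

TASK

The white spectrometer unit rocks because its blue foot is too short and hangs clear of the bench. With the fingertips gently push the yellow wedge along the bench, thin end first, squarely under the blue foot until it is snug and takes up the gap without jacking the unit out of level; then press down firmly (about 6 N) on the blue pad on top of that corner to check that the rocking has stopped, and let go with the wedge still snug. Do not lift or carry anything, do not shove the unit out of its place, and leave the jar, the screwdriver and the post alone.

Things in the scene. Friction and masses are not known exactly. Their poses are not given: they have to be found in the camera images.
- unit: White instrument box, 180 x 250 mm (its x, y), 2.2 kg, loose on the granite bench on four ball feet at x = +-70, y = +-105 mm; housing from 26 to 92 mm above the bench, orange panel on top. Origin: centre of its footprint at bench level, z up. It stands level on three feet; the blue one (x = +70, y = +105 mm, far left at yaw 0) hangs clear, and a few newtons down on that corner tip it.
- short_foot (a point): Lowest point of the blue ball foot (24 mm diameter, brass screw, does not move by itself). Its height above the bench is the gap to fill, 5 to 9 mm, different every time. Once the wedge is snug the foot can carry several newtons before the unit starts to tilt.
- pad_top (a point): Centre of the top face of the blue round pad (32 mm diameter, 4 mm high, top 96 mm above the bench) on top of the housing, just above the blue foot.
- wedge: Yellow wedge, 0.12 kg, 90 mm long, 36 wide, loose and flat on the bench left of the unit, thin end towards the blue foot within 0.2 rad, tip 20 to 60 mm short of the foot. Origin: middle of its underside; x points to the thin end, z up. Top slopes evenly from 2 mm thick at the tip (x = +45 mm) to 16 mm (x = -35 mm), then an upright heel 10 mm long, 26 high, full width, its rear face at x = -45 mm.
- wedge_tip (a point): Middle of the wedge's thin edge, 1 mm above its underside.
- wedge_heel (a point): Middle of the wedge's flat upright rear face, 13 mm above the bench: push here. Sliding free the wedge resists with about 1 N; once it bears on the foot the resistance climbs within a few mm to 4 to 8 N (snug). It stays where it is left.
- jar: Bystander: closed amber jar, 40 mm diameter, 55 mm high, loose; origin under its centre. Leave it.
- driver: Bystander: red-handled screwdriver lying on the bench, 150 mm long along its x, loose. Leave it.
- post: Bystander: aluminium optics post on a round foot, 36 mm diameter at the foot, 55 mm high, loose; origin under its centre. Leave it.
- supply: Black power supply box, 150 x 100 x 54 mm, fixed to the bench to the right of the unit; origin under its centre.
- press_pad: The blue round pad itself, fixed on top of the unit; origin at the centre of its underside, 92 mm above the bench.
Not all that is in view belongs to the job. There is more than one size of the wedge; the job needs the smallest.

How it is judged:
On the way, in this order (a step that is already met when the one before it is completed fails the run):
1. the wedge is under the blue foot and bears on it, the unit level (y of short_foot in the frame of wedge between -0.018 and 0.018 m and x of short_foot in the frame of wedge between -0.03 and 0.043 m and contact force between wedge and unit above 0.3 N and angle between unit's own z axis and vertical below 0.015 rad), for 0.2 s.
2. then the fingers press on the blue pad with more than 3.5 N and the unit stays level (all of step 1 and contact force between the fingers and press_pad above 3.5 N), for 0.2 s.
At the end, for the whole second after the job is handed in: The wedge lies under the blue foot (the foot's point within 18 mm of the wedge's centre line, on the slope) and bears on it with more than 0.3 N, the unit is level within 0.015 rad, within 25 mm of its starting place and at rest, the bystanders within 20 mm of theirs (all of step 1 and distance of unit from where it was at the start of the episode below 0.025 m and linear speed of each of unit, wedge below 0.01 m/s and distance of each of jar, driver, post from where it was at the start of the episode below 0.02 m); the robot touches nothing.
It fails at once if the wedge is lifted off the bench (height (world z) of wedge above 0.012 m).
It fails at once if the wedge is squeezed or rammed (over 30 N) (contact force between the fingers and wedge above 30 N).
It fails at once if the unit is lifted or tipped over (height (world z) of unit above 0.015 m or angle between unit's own z axis and vertical above 0.15 rad).
It fails at once if the unit is shoved away (distance of unit from where it was at the start of the episode above 0.04 m).
It fails at once if a bystander is disturbed (distance of any of jar, driver, post from where it was at the start of the episode above 0.03 m).
It also fails if it takes over 54 s, if anything falls off the work surface, if the arm or the gripper's body presses on something with over 40 N, if the wrist force passes 120 N, or if a joint passes its speed limit or range.

ROBOT

A 6-joint arm with a two-finger parallel gripper is mounted at the origin on the work surface. World frame = base frame: x ahead of the robot, y to its left, z up, the work surface at z = 0. Lengths are in m, angles in rad, forces in N, time in s.
With the tool pointing down it reaches from about 0.3 to 0.775 m from the base axis. Payload 14.6 kg.
Tool frame: the origin (TCP) lies midway between the tips of the shut fingers; the grasp point (between the pads) lies 19 mm behind it (robot.grasp_offset is the z of the grasp point in the tool frame, in m); z points along the fingers, y is the line along which they close (so a half turn about z gives the same grasp; the last joint's range is limited). The gripper opens to 94 mm and grips with 3 to 60 N. Pads are 16 mm wide; open, the fingers measure 119 mm over their backs; the gripper's body (75 mm by 177 mm) begins 78 mm behind the grasp point.
Start: joints at [1.158, 0.3, 1.521, -0, 1.321, -0.067], TCP at [0.186, 0.517, 0.205] pointing down, gripper open.
Joint ranges: [-3.03, 3.03], [-0.79, 2.21], [0.23, 2.52], [-1.04, 4.18], [0, 3.07], [-2.55, 2.55]. Speed limits (rad/s): [2.22, 2.22, 2.57, 3.14, 3.14, 3.14].

INTERFACE

Orientations are given as a unit quaternion [w, x, y, z].
In Python, from rig import robot, read_camera, calibration, job gives the robot as it stands.
- The arm moves only by the tool servo_tool, never from a script. Its argument "series" is a list of rows, each an object with "hand": the closure, from -1 (fully open) to 1 (shut); "delta_pos": the shift along the tool's x, y, z in m, a list of three; "rotation": the turn, a rotation vector about the tool's x, y, z in rad, a list of three. In form: [{"hand": hand, "delta_pos": [dx, dy, dz], "rotation": [rx, ry, rz]}, ...]. A call has exactly 10 rows; each row shifts and turns the commanded pose from where the row before left it, along the tool's axes as they then stand; what a row does not reach is not made up. A row lasts 1/8 s, in which the tool goes at most 62.5 mm and 10.7 degrees, less where a joint would pass 70% of its speed; a pose out of reach is approached as far as the arm can. A call is refused whole if a number of a shift passes 0.0625 or a number of a turn 0.188, either way. A call with a gripper value outside its range is refused whole. The fingers move at their own pace and stop on an object; the grip force is fixed at half the most. Time passes only in rows, so rows that do not move let the fingers close, or fill a call up. It gives the time, the measured TCP pose, the force, the opening and the grip force at its end, in the units of the state.
- robot.sense(): the state, without advancing time (a new reading comes with each control period).
- read_camera(name): name is "scene" or "top" or "wrist"; returns the picture (420x560x3 uint8, red, green, blue); there is no depth.
- calibration(name): a dict with "K" (3x3 intrinsics, pixels), "pose" (4x4, takes a point from camera to world coordinates). Camera axes: x right, y up, looking along -z (the intrinsics and any distortion apply to the point x, -y, -z); pixel columns grow to the right and rows downward; lengths in m; the calibration is good to about 2 mm. A picture is of the moment at which its call begins: read the wrist's pose just before it. calibration takes no time and is no camera call; for the wrist camera it gives the pose at the moment of the call.
- job.close_job(): hands the job in; it is judged then, once.
The state is a dict: "time_s": time; "joints": joint angles; "joint_velocities": joint speeds; "effort": joint torques, N m; "tool_pos": TCP position; "orientation": TCP orientation; "ft_force": force on the tool from outside, world axes, zero at the start; "ft_torque": the same for the moment, N m; "grip_width": opening from 0.0 (shut) to 1.0 (fully open); "grip_force": force on a finger pad.
Only numpy, scipy, OpenCV 4.12 (cv2) and the standard library are available. Lean on these libraries where they do the work, as an engineer would, in place of code of your own. Each camera call takes 0.05 s, during which the arm holds its last target. There are 200 camera calls.

## Working session

There is one attempt and no reset: what is moved stays moved. The work goes in short steps, Python scripts to look and compute and a tool call to move; the robot and the scene stay as the last step left them, time stands still between calls to the robot, and variables do not carry over. Pictures are saved under pics/ and viewed, at most 10 in all, crops included, and the job is handed in when it is done.

Besides the shell and the picture viewer there is one more tool, called after "Call:" by a JSON object that holds its "fn" and its "kwargs". servo_tool: Moves the arm, as the interface text tells. Its arguments: {"type":"object","properties":{"series":{"type":"array","items":{"type":"object","properties":{"hand":{"type":"number"},"delta_pos":{"type":"array","items":{"type":"number"}},"rotation":{"type":"array","items":{"type":"number"}}}}}},"required":["series"]}

```bash
mkdir -p pics; ls; python3 - <<'E'
from rig import robot, read_camera, calibration
import cv2,numpy as np
s=robot.sense();print(s)
a=read_camera("scene");b=read_camera("top")
np.savez("c.npz",s=a,t=b)
cv2.imwrite("pics/s.png",a[:,:,::-1]);cv2.imwrite("pics/t.png",b[:,:,::-1])
for n in("scene","top"):print(calibration(n))
E
```

```text
pics
{'time_s': 0.0, 'joints': array([ 1.15840405e+00,  3.00481361e-01,  1.52160752e+00, -2.20833933e-05,
        1.32066860e+00, -6.66006654e-02]), 'joint_velocities': array([-7.93308631e-04, -7.19688347e-05, -2.21798307e-04,  8.28647329e-05,
        2.21122332e-03,  7.00690807e-04]), 'effort': array([ 1.93342086e-03, -5.31806266e+01, -3.52736843e+01,  7.09448196e-02,
        2.43466313e-02, -1.05026754e-04]), 'tool_pos': array([0.18631941, 0.51719643, 0.20486951]), 'orientation': array([-1.27764482e-04,  1.72032969e-01,  9.85091020e-01, -5.68324588e-04]), 'ft_force': array([-0.23183799, -1.1374989 , -0.3103135 ]), 'ft_torque': array([-0.00748949,  0.03349955,  0.01105136]), 'grip_force': 0.0, 'grip_width': 1.0020481912571928}
{'K': array([[436.99590329,   0.        , 284.41815108],
       [  0.        , 436.99590329, 206.1499108 ],
       [  0.        ,   0.        ,   1.        ]]), 'pose': array([[ 0.45663532, -0.7238382 ,  0.51724505,  1.07123743],
       [ 0.88953849,  0.38084551, -0.25234493, -0.33698001],
       [-0.01433355,  0.57533899,  0.81778945,  0.93211249],
       [ 0.        ,  0.        ,  0.        ,  1.        ]])}
{'K': array([[473.37094846,   0.        , 273.32396597],
       [  0.        , 473.37094846, 220.95339026],
       [  0.        ,   0.        ,   1.        ]]), 'pose': array([[-0.02811012,  0.98930001, -0.14316186,  0.35196285],
       [-0.99953952, -0.02945571, -0.00728794, -0.08099385],
       [-0.0114269 ,  0.14289107,  0.98967245,  1.32633255],
       [ 0.        ,  0.        ,  0.        ,  1.        ]])}
```

View pics/s.png

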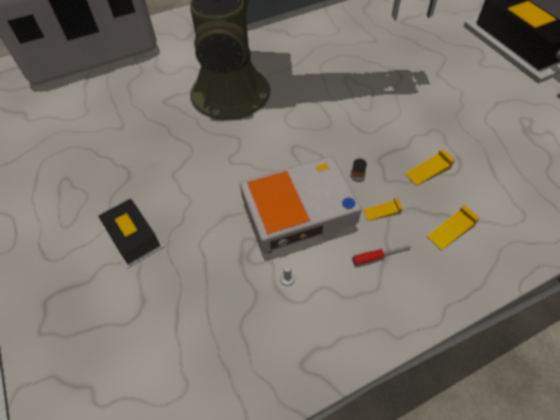

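View pics/t.png

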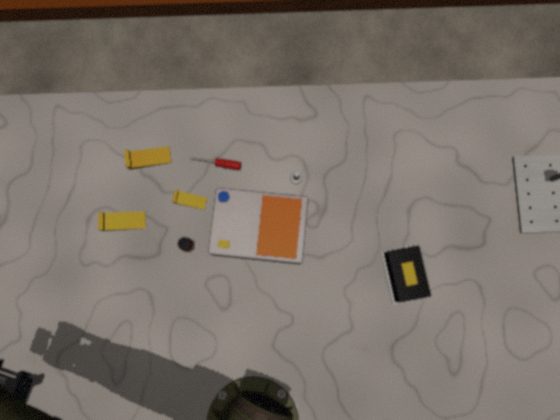

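The scene view shows three yellow wedges at scene pixels (383,210), (430,168) and (453,228), which are top pixels (190,200), (122,221) and (149,157). The first is the smallest and points at the blue pad at top (223,197), so it fits. I'll measure it and confirm it in a crop.

```bash
cat > h.py <<'E'
import numpy as np,cv2
from rig import robot, read_camera, calibration
def ray(c,uv,z):
    K,T=c["K"],c["pose"];d=np.linalg.inv(K)@[uv[0],uv[1],1.];d=T[:3,:3]@(d*[1,-1,-1])
    o=T[:3,3];return o+d*(z-o[2])/d[2]
def blobs(im,lo,hi,amin=30):
    m=cv2.inRange(cv2.cvtColor(im,cv2.COLOR_RGB2HSV),lo,hi)
    return [c for c in cv2.findContours(m,cv2.RETR_EXTERNAL,cv2.CHAIN_APPROX_NONE)[0] if cv2.contourArea(c)>amin]
Y=((20,120,90),(32,255,255));B=((105,120,50),(125,255,255));O=((5,150,100),(16,255,255))
def cen(c):
    m=cv2.moments(c);return m["m10"]/m["m00"],m["m01"]/m["m00"]
E
python3 - <<'E'
from h import *
d=np.load("c.npz")
for n,im in(("top",d["t"]),("scene",d["s"])):
    c=calibration(n);print(n)
    for k in blobs(im,*Y):
        r=cv2.minAreaRect(k);P=np.array([ray(c,p,.008)[:2] for p in cv2.boxPoints(r)])
        print("Y",np.round(cen(k),1),"ctr",np.round(ray(c,cen(k),.008),3),"box",np.round(P,3).tolist(),"sides",np.round([np.linalg.norm(P[1]-P[0]),np.linalg.norm(P[2]-P[1])],3))
    for k in blobs(im,*B): print("B",np.round(cen(k),1),np.round(ray(c,cen(k),.096),4),cv2.contourArea(k))
    for k in blobs(im,*O,300):
        P=[np.round(ray(c,p,.093)[:2],3).tolist() for p in cv2.boxPoints(cv2.minAreaRect(k))];print("O",P)
a=cv2.resize(d["t"][130:270,90:310],None,fx=3.6,fy=3.6,interpolation=cv2.INTER_CUBIC)
cv2.imwrite("pics/t2.png",a[:,:,::-1])
E
```

```text
top
Y [409.1 273.3] ctr [ 0.386 -0.442  0.008] box [[0.413, -0.42], [0.421, -0.453], [0.358, -0.464], [0.35, -0.431]] sides [0.034 0.064]
Y [223.5 243.6] ctr [0.483 0.07  0.008] box [[0.476, 0.085], [0.494, 0.082], [0.489, 0.055], [0.472, 0.058]] sides [0.017 0.027]
Y [121.  220.5] ctr [0.557 0.359 0.008] box [[0.58, 0.427], [0.583, 0.293], [0.533, 0.29], [0.531, 0.423]] sides [0.134 0.05 ]
Y [189.  199.5] ctr [0.611 0.166 0.008] box [[0.607, 0.216], [0.641, 0.207], [0.615, 0.117], [0.581, 0.126]] sides [0.036 0.094]
Y [147.1 157.1] ctr [0.739 0.287 0.008] box [[0.762, 0.355], [0.769, 0.223], [0.716, 0.219], [0.709, 0.35]] sides [0.132 0.053]
B [223.2 196.2] [0.6002 0.059  0.096 ] 58.0
O [[0.446, -0.026], [0.599, -0.046], [0.586, -0.146], [0.433, -0.125]]
scene
Y [125.5 224.5] ctr [ 0.35  -0.433  0.008] box [[0.32, -0.456], [0.311, -0.421], [0.379, -0.411], [0.387, -0.444]] sides [0.035 0.069]
Y [453.  227.4] ctr [0.739 0.289 0.008] box [[0.727, 0.215], [0.695, 0.368], [0.752, 0.365], [0.781, 0.215]] sides [0.157 0.057]
Y [383.3 209.4] ctr [0.614 0.168 0.008] box [[0.589, 0.123], [0.599, 0.224], [0.642, 0.208], [0.631, 0.11]] sides [0.101 0.046]
Y [322.  166.8] ctr [0.417 0.1   0.008] box [[0.407, 0.088], [0.409, 0.118], [0.426, 0.113], [0.424, 0.084]] sides [0.03  0.018]
Y [430.2 167.4] ctr [0.557 0.361 0.008] box [[0.54, 0.289], [0.514, 0.447], [0.576, 0.434], [0.599, 0.28]] sides [0.16  0.063]
Y [531.6  13.7] ctr [0.139 1.153 0.008] box [[0.074, 1.097], [0.009, 1.213], [0.201, 1.208], [0.255, 1.099]] sides [0.133 0.192]
B [348.2 202.8] [0.6036 0.058  0.096 ] 70.5
O [[0.434, -0.126], [0.435, -0.015], [0.601, -0.046], [0.596, -0.147]]
```

View pics/t2.png

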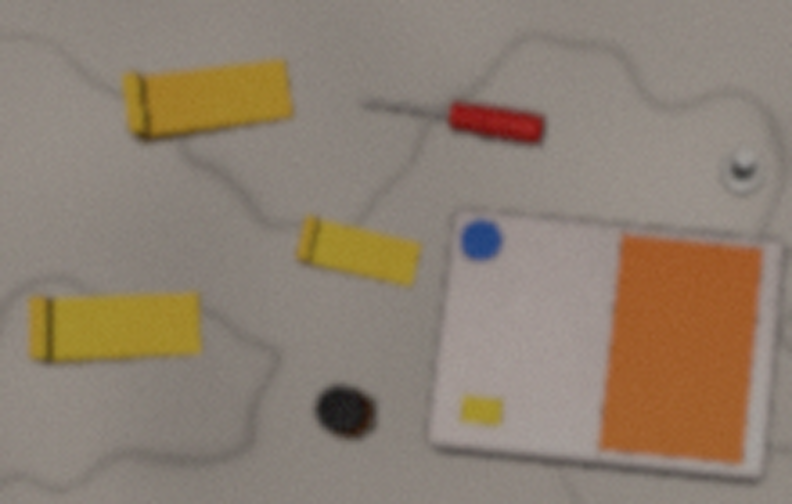

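The crop confirms it. The small wedge at crop (360,250) measures about 36 x 92 mm, with its heel to the left and its tip towards the pad at crop (481,240). The other two are about 130 mm long. Its axis currently misses the foot by about 20 mm, so I'll nudge its side near the tip first and then push the heel.

Call:
{"fn": "servo_tool", "kwargs": {"series": [{"hand":1,"delta_pos":[-0.0473,-0.0223,0],"rotation":[0,0,0]},{"hand":1,"delta_pos":[-0.0473,-0.0223,0],"rotation":[0,0,0]},{"hand":1,"delta_pos":[-0.0473,-0.0223,0],"rotation":[0,0,0]},{"hand":1,"delta_pos":[-0.0473,-0.0223,0],"rotation":[0,0,0]},{"hand":1,"delta_pos":[-0.0473,-0.0223,0],"rotation":[0,0,0]},{"hand":1,"delta_pos":[-0.0473,-0.0223,0],"rotation":[0,0,0]},{"hand":1,"delta_pos":[-0.0473,-0.0223,0],"rotation":[0,0,0]},{"hand":1,"delta_pos":[-0.0473,-0.0223,0],"rotation":[0,0,0]},{"hand":1,"delta_pos":[-0.0473,-0.0223,0],"rotation":[0,0,0]},{"hand":1,"delta_pos":[-0.0473,-0.0223,0],"rotation":[0,0,0]}]}}

```text
time_s: 1.35
tool_pos: [0.5568, 0.1459, 0.2052]
orientation: [-0.0, 0.172, 0.985, -0.0]
ft_force: [0.8, 0.9, 0.3]
grip_width: 0.009
grip_force: 0.0
```

Call:
{"fn": "servo_tool", "kwargs": {"series": [{"hand":1,"delta_pos":[0,0,0],"rotation":[0,0,0.134]},{"hand":1,"delta_pos":[0,0,0],"rotation":[0,0,0.134]},{"hand":1,"delta_pos":[0,0,0],"rotation":[0,0,0.134]},{"hand":1,"delta_pos":[0,0,0],"rotation":[0,0,0.134]},{"hand":1,"delta_pos":[0,0,0],"rotation":[0,0,0.134]},{"hand":1,"delta_pos":[0,0,0],"rotation":[0,0,0.134]},{"hand":1,"delta_pos":[0,0,0],"rotation":[0,0,0.134]},{"hand":1,"delta_pos":[0,0,0],"rotation":[0,0,0.134]},{"hand":1,"delta_pos":[0,0,0],"rotation":[0,0,0.134]},{"hand":1,"delta_pos":[0,0,0],"rotation":[0,0,0.134]}]}}

```text
time_s: 2.6
tool_pos: [0.5557, 0.1473, 0.2051]
orientation: [-0.0, 0.748, 0.664, -0.0]
ft_force: [0.1, 1.0, -0.4]
grip_width: 0.006
grip_force: 0.0
```

```bash
cat > w.py <<'E'
from h import *
import sys
from scipy.spatial.transform import Rotation as R
s=robot.sense();c=calibration("wrist");im=read_camera("wrist")
q=s["orientation"];M=R.from_quat([q[1],q[2],q[3],q[0]]).as_matrix()
print("t",s["time_s"],"tcp",np.round(s["tool_pos"],4),"x_t",np.round(M[:,0],3),"y_t",np.round(M[:,1],3),"z",np.round(M[:,2],3),"F",np.round(s["ft_force"],2),s["grip_width"])
for k in blobs(im,*Y,200):
    P=np.array([ray(c,p,.0)[:2] for p in k[:,0]],np.float32);r=cv2.minAreaRect((P*1000).astype(np.float32))
    print("Y",np.round(cen(k)),"box@z0 mm",np.round(cv2.boxPoints(r)).tolist(),np.round(r[1],1))
for k in blobs(im,*B,100): print("B",np.round(cen(k)),cv2.contourArea(k),np.round(ray(c,cen(k),.096),4))
cv2.imwrite("pics/%s.png"%sys.argv[1],im[:,:,::-1])
E
python3 w.py w1
```

```text
t 2.6 tcp [0.5557 0.1473 0.2051] x_t [ 0.119  0.993 -0.   ] y_t [ 0.993 -0.119 -0.001] z [-0.001 -0.    -1.   ] F [ 0.09  0.99 -0.45] 0.0060562851546587726
Y [328. 168.] box@z0 mm [[584.0, 126.0], [622.0, 116.0], [645.0, 203.0], [607.0, 214.0]] [90.1 39.6]
Y [435.  51.] box@z0 mm [[709.0, 339.0], [720.0, 220.0], [779.0, 225.0], [768.0, 344.0]] [ 59.3 119.6]
Y [266.  31.] box@z0 mm [[533.0, 360.0], [535.0, 293.0], [585.0, 294.0], [583.0, 362.0]] [50.5 67.4]
B [338. 279.] 282.0 [0.6021 0.0683 0.096 ]
```

View pics/w1.png

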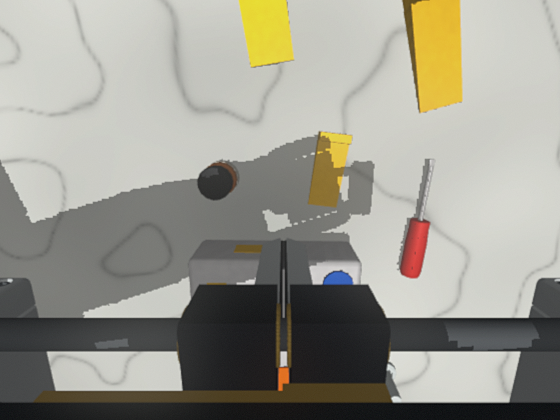

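The wrist view shows the wedge at (330,168) with its tip pointing down the image. The pad is at (338,279), the jar at (215,180) and the driver at (415,220). I'll lower beside the tip and nudge it towards +x.

Call:
{"fn": "servo_tool", "kwargs": {"series": [{"hand":1,"delta_pos":[0,0,0.045],"rotation":[0,0,0]},{"hand":1,"delta_pos":[0,0,0.045],"rotation":[0,0,0]},{"hand":1,"delta_pos":[0,0,0.045],"rotation":[0,0,0]},{"hand":1,"delta_pos":[0,0,0.04],"rotation":[0,0,0]},{"hand":1,"delta_pos":[0,0,0.02],"rotation":[0,0,0]},{"hand":1,"delta_pos":[0,0,0.006],"rotation":[0,0,0]},{"hand":1,"delta_pos":[0,0,0],"rotation":[0,0,0]},{"hand":1,"delta_pos":[0.0008,0.007,0],"rotation":[0,0,0]},{"hand":1,"delta_pos":[0.0008,0.007,0],"rotation":[0,0,0]},{"hand":1,"delta_pos":[0.0005,0.004,0],"rotation":[0,0,0]}]}}

```text
time_s: 3.9
tool_pos: [0.5748, 0.1473, 0.0049]
orientation: [0.0, 0.747, 0.665, 0.0]
ft_force: [-0.4, 0.1, -0.9]
grip_width: 0.003
grip_force: 0.0
```

```bash
python3 w.py w2
```

```text
t 3.9 tcp [0.5748 0.1473 0.0049] x_t [0.115 0.993 0.   ] y_t [ 0.993 -0.115  0.001] z [ 0.001  0.    -1.   ] F [-0.39  0.1  -0.85] 0.003355511602343592
Y [346. 210.] box@z0 mm [[584.0, 125.0], [627.0, 114.0], [650.0, 202.0], [606.0, 213.0]] [90.9 44.7]
Y [546.  48.] box@z0 mm [[718.0, 271.0], [724.0, 219.0], [738.0, 221.0], [733.0, 272.0]] [14.7 51.9]
```

View pics/w2.png

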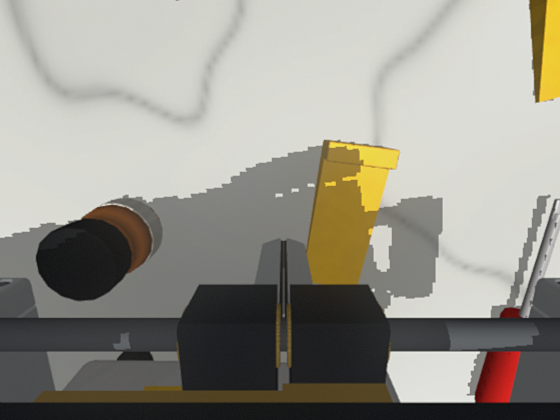

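The finger's right edge at (308,245) is just short of the wedge's side. I'll lower it 2 mm and push 9 mm.

Call:
{"fn": "servo_tool", "kwargs": {"series": [{"hand":1,"delta_pos":[0,0,0.002],"rotation":[0,0,0]},{"hand":1,"delta_pos":[0.0002,0.0015,0],"rotation":[0,0,0]},{"hand":1,"delta_pos":[0.0002,0.0015,0],"rotation":[0,0,0]},{"hand":1,"delta_pos":[0.0002,0.0015,0],"rotation":[0,0,0]},{"hand":1,"delta_pos":[0.0002,0.0015,0],"rotation":[0,0,0]},{"hand":1,"delta_pos":[0.0002,0.0015,0],"rotation":[0,0,0]},{"hand":1,"delta_pos":[0.0002,0.0015,0],"rotation":[0,0,0]},{"hand":1,"delta_pos":[0,0,0],"rotation":[0,0,0]},{"hand":1,"delta_pos":[0,-0.01,0],"rotation":[0,0,0]},{"hand":1,"delta_pos":[0,-0.01,0],"rotation":[0,0,0]}]}}

```text
time_s: 5.2
tool_pos: [0.5622, 0.1498, 0.0023]
orientation: [-0.0, 0.747, 0.665, -0.0]
ft_force: [-0.4, 0.0, 0.0]
grip_width: 0.004
grip_force: 0.0
```

```bash
python3 w.py w3; cat > t.py <<'E'
from h import *
c=calibration("top");im=read_camera("top")
for k in blobs(im,*Y):
    u=cen(k)
    if 160<u[0]<222 and 150<u[1]<235:
        P=(np.array([ray(c,p,.008)[:2] for p in k[:,0]])*1000).astype(np.float32);r=cv2.minAreaRect(P);print("top",np.round(cv2.boxPoints(r)).tolist(),np.round(r[1]))
for k in blobs(im,*B): print("pad",np.round(ray(c,cen(k),.096),4))
E
python3 t.py
```

```text
t 5.2 tcp [0.5622 0.1498 0.0023] x_t [ 0.115  0.993 -0.   ] y_t [ 0.993 -0.115 -0.   ] z [-0. -0. -1.] F [-0.44  0.    0.04] 0.0036131755274522726
Y [369. 212.] box@z0 mm [[584.0, 126.0], [629.0, 114.0], [652.0, 202.0], [607.0, 213.0]] [90.6 46.7]
pad [0.6001 0.0589 0.096 ]
```

The wedge hasn't moved, so the fingertips are slimmer than I assumed. I'll push further.

Call:
{"fn": "servo_tool", "kwargs": {"series": [{"hand":1,"delta_pos":[0,0.0085,0],"rotation":[0,0,0]},{"hand":1,"delta_pos":[0,0.0085,0],"rotation":[0,0,0]},{"hand":1,"delta_pos":[0,0.002,0],"rotation":[0,0,0]},{"hand":1,"delta_pos":[0,0.002,0],"rotation":[0,0,0]},{"hand":1,"delta_pos":[0,0.002,0],"rotation":[0,0,0]},{"hand":1,"delta_pos":[0,0.002,0],"rotation":[0,0,0]},{"hand":1,"delta_pos":[0,0.002,0],"rotation":[0,0,0]},{"hand":1,"delta_pos":[0,0.002,0],"rotation":[0,0,0]},{"hand":1,"delta_pos":[0,0.001,0],"rotation":[0,0,0]},{"hand":1,"delta_pos":[0,0,0],"rotation":[0,0,0]}]}}

```text
time_s: 6.55
tool_pos: [0.593, 0.1463, 0.0024]
orientation: [0.0, 0.747, 0.665, 0.0]
ft_force: [-0.1, 0.3, 0.9]
grip_width: 0.007
grip_force: 0.1
```

```bash
python3 w.py w4
```

```text
t 6.55 tcp [0.593  0.1463 0.0024] x_t [0.115 0.993 0.   ] y_t [ 0.993 -0.115  0.   ] z [ 0. -0. -1.] F [-0.13  0.32  0.92] 0.0071229622239948
Y [331. 206.] box@z0 mm [[598.0, 124.0], [640.0, 118.0], [652.0, 207.0], [610.0, 213.0]] [89.6 42.2]
Y [530.  47.] box@z0 mm [[718.0, 271.0], [724.0, 219.0], [754.0, 222.0], [749.0, 274.0]] [30.6 51.9]
```

View pics/w4.png

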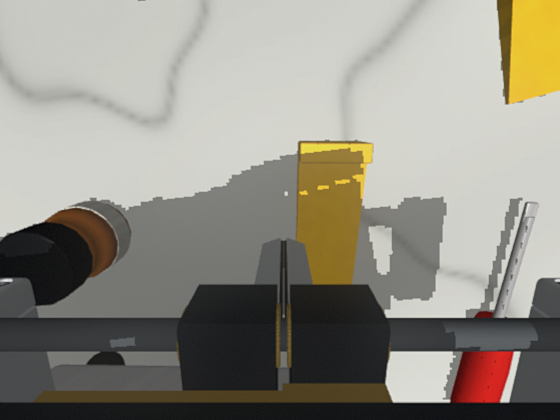

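The wedge swung about 0.13 rad. Its left edge now runs from (298,150) to (296,285), and its line passes about 6 mm to the +x side of the foot. Now I'll go around behind the heel with the fingers slightly apart to get a wide, stable contact.

Call:
{"fn": "servo_tool", "kwargs": {"series": [{"hand":1,"delta_pos":[0,-0.012,0],"rotation":[0,0,0]},{"hand":0.7,"delta_pos":[0.031,0,-0.004],"rotation":[0,0,0]},{"hand":0.7,"delta_pos":[0.031,0,-0.004],"rotation":[0,0,0]},{"hand":0.7,"delta_pos":[0.03,0,0],"rotation":[0,0,0]},{"hand":0.7,"delta_pos":[0,0.02,0],"rotation":[0,0,0]},{"hand":0.7,"delta_pos":[0,0.02,0],"rotation":[0,0,0]},{"hand":0.7,"delta_pos":[0,0,0],"rotation":[0,0,0.02]},{"hand":0.7,"delta_pos":[-0.004,0,0],"rotation":[0,0,0]},{"hand":0.7,"delta_pos":[0,0,0],"rotation":[0,0,0]},{"hand":0.7,"delta_pos":[0,0,0],"rotation":[0,0,0]}]}}

```text
time_s: 7.85
tool_pos: [0.6305, 0.2306, 0.0106]
orientation: [0.0, 0.753, 0.658, 0.0]
ft_force: [0.3, 0.4, -0.1]
grip_width: 0.149
grip_force: 0.0
```

```bash
python3 w.py w5; python3 t.py
```

```text
t 7.85 tcp [0.6305 0.2306 0.0106] x_t [0.134 0.991 0.   ] y_t [ 0.991 -0.134  0.   ] z [ 0.  0. -1.] F [ 0.25  0.44 -0.1 ] 0.14898170227098875
Y [283. 370.] box@z0 mm [[598.0, 123.0], [634.0, 118.0], [638.0, 150.0], [602.0, 155.0]] [32.2 36.9]
Y [283. 298.] box@z0 mm [[613.0, 181.0], [634.0, 178.0], [638.0, 208.0], [617.0, 211.0]] [30.3 21.4]
Y [463. 115.] box@z0 mm [[707.0, 347.0], [725.0, 218.0], [800.0, 229.0], [781.0, 358.0]] [ 75.1 130.2]
Y [123.  79.] box@z0 mm [[521.0, 388.0], [525.0, 291.0], [585.0, 294.0], [581.0, 391.0]] [60.  96.9]
top [[597.0, 123.0], [632.0, 119.0], [642.0, 210.0], [607.0, 214.0]] [92. 35.]
pad [0.6003 0.0594 0.096 ]
```

Call:
{"fn": "servo_tool", "kwargs": {"series": [{"hand":0.7,"delta_pos":[-0.007,0,0],"rotation":[0,0,0]},{"hand":0.7,"delta_pos":[-0.004,0,0],"rotation":[0,0,0]},{"hand":0.7,"delta_pos":[-0.004,0,0],"rotation":[0,0,0]},{"hand":0.7,"delta_pos":[-0.006,-0.0006,0],"rotation":[0,0,0]},{"hand":0.7,"delta_pos":[-0.006,-0.0006,0],"rotation":[0,0,0]},{"hand":0.7,"delta_pos":[-0.006,-0.0006,0],"rotation":[0,0,0]},{"hand":0.7,"delta_pos":[-0.006,-0.0006,0],"rotation":[0,0,0]},{"hand":0.7,"delta_pos":[-0.006,-0.0006,0],"rotation":[0,0,0]},{"hand":0.7,"delta_pos":[-0.006,-0.0006,0],"rotation":[0,0,0]},{"hand":0.7,"delta_pos":[0,0,0],"rotation":[0,0,0]}]}}

```text
time_s: 9.2
tool_pos: [0.6203, 0.1801, 0.0105]
orientation: [0.0, 0.753, 0.658, -0.0]
ft_force: [-0.3, 0.6, -0.1]
grip_width: 0.149
grip_force: 0.0
```

```bash
python3 w.py w6; python3 t.py
```

```text
t 9.2 tcp [0.6203 0.1801 0.0105] x_t [ 0.135  0.991 -0.   ] y_t [ 0.991 -0.135 -0.   ] z [-0. -0. -1.] F [-0.34  0.65 -0.1 ] 0.14851065728288734
Y [283. 364.] box@z0 mm [[590.0, 83.0], [624.0, 78.0], [627.0, 99.0], [593.0, 104.0]] [21.5 35. ]
Y [283. 291.] box@z0 mm [[603.0, 131.0], [624.0, 128.0], [630.0, 169.0], [608.0, 171.0]] [41.2 21.4]
Y [482.  73.] box@z0 mm [[712.0, 310.0], [726.0, 219.0], [785.0, 228.0], [772.0, 319.0]] [60.5 92. ]
Y [135.  37.] box@z0 mm [[530.0, 335.0], [532.0, 292.0], [585.0, 294.0], [583.0, 337.0]] [53.6 43. ]
top [[589.0, 99.0], [624.0, 96.0], [630.0, 158.0], [595.0, 161.0]] [62. 35.]
pad [0.6004 0.0592 0.096 ]
```

View pics/w6.png

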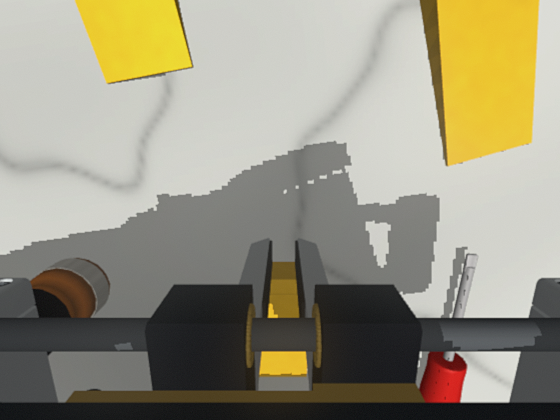

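The wedge follows squarely. The heel is visible between the fingers at (285,270), and the tip is about 20 mm short of the foot and nearly on its line. I'll continue the push.

Call:
{"fn": "servo_tool", "kwargs": {"series": [{"hand":0.7,"delta_pos":[-0.005,-0.0004,0],"rotation":[0,0,0]},{"hand":0.7,"delta_pos":[-0.005,-0.0004,0],"rotation":[0,0,0]},{"hand":0.7,"delta_pos":[-0.005,-0.0004,0],"rotation":[0,0,0]},{"hand":0.7,"delta_pos":[-0.005,-0.0004,0],"rotation":[0,0,0]},{"hand":0.7,"delta_pos":[-0.004,0,0],"rotation":[0,0,0]},{"hand":0.7,"delta_pos":[-0.003,0,0],"rotation":[0,0,0]},{"hand":0.7,"delta_pos":[-0.003,0,0],"rotation":[0,0,0]},{"hand":0.7,"delta_pos":[-0.002,0,0],"rotation":[0,0,0]},{"hand":0.7,"delta_pos":[-0.002,0,0],"rotation":[0,0,0]},{"hand":0.7,"delta_pos":[-0.001,0,0],"rotation":[0,0,0]}]}}

```text
time_s: 10.55
tool_pos: [0.6141, 0.146, 0.0104]
orientation: [-0.0, 0.753, 0.658, 0.0]
ft_force: [0.1, 2.4, 0.3]
grip_width: 0.149
grip_force: 0.7
```

Call:
{"fn": "servo_tool", "kwargs": {"series": [{"hand":0.7,"delta_pos":[-0.0005,0,0],"rotation":[0,0,0]},{"hand":0.7,"delta_pos":[-0.0005,0,0],"rotation":[0,0,0]},{"hand":0.7,"delta_pos":[-0.0005,0,0],"rotation":[0,0,0]},{"hand":0.7,"delta_pos":[-0.0005,0,0],"rotation":[0,0,0]},{"hand":0.7,"delta_pos":[-0.0005,0,0],"rotation":[0,0,0]},{"hand":0.7,"delta_pos":[-0.0005,0,0],"rotation":[0,0,0]},{"hand":0.7,"delta_pos":[-0.0005,0,0],"rotation":[0,0,0]},{"hand":0.7,"delta_pos":[-0.0005,0,0],"rotation":[0,0,0]},{"hand":0.7,"delta_pos":[-0.0005,0,0],"rotation":[0,0,0]},{"hand":0.7,"delta_pos":[-0.0005,0,0],"rotation":[0,0,0]}]}}

```text
time_s: 11.8
tool_pos: [0.6134, 0.1411, 0.0105]
orientation: [-0.0, 0.753, 0.658, 0.0]
ft_force: [0.7, 2.5, 1.1]
grip_width: 0.152
grip_force: 1.0
```

Call:
{"fn": "servo_tool", "kwargs": {"series": [{"hand":0.7,"delta_pos":[-0.0005,0,0],"rotation":[0,0,0]},{"hand":0.7,"delta_pos":[-0.0005,0,0],"rotation":[0,0,0]},{"hand":0.7,"delta_pos":[-0.0005,0,0],"rotation":[0,0,0]},{"hand":0.7,"delta_pos":[-0.0005,0,0],"rotation":[0,0,0]},{"hand":0.7,"delta_pos":[-0.0005,0,0],"rotation":[0,0,0]},{"hand":0.7,"delta_pos":[-0.0005,0,0],"rotation":[0,0,0]},{"hand":0.7,"delta_pos":[-0.0005,0,0],"rotation":[0,0,0]},{"hand":0.7,"delta_pos":[-0.0005,0,0],"rotation":[0,0,0]},{"hand":0.7,"delta_pos":[-0.0005,0,0],"rotation":[0,0,0]},{"hand":0.7,"delta_pos":[-0.0005,0,0],"rotation":[0,0,0]}]}}

```text
time_s: 13.05
tool_pos: [0.6128, 0.1367, 0.0105]
orientation: [-0.0, 0.753, 0.658, 0.0]
ft_force: [2.0, 8.2, 0.1]
grip_width: 0.154
grip_force: 4.3
```

```bash
python3 w.py w7; python3 t.py
```

```text
t 13.05 tcp [0.6128 0.1367 0.0105] x_t [0.134 0.991 0.001] y_t [ 0.991 -0.134  0.   ] z [ 0.     0.001 -1.   ] F [2.01 8.16 0.13] 0.1535487457543458
Y [107. 382.] box@z0 mm [[429.0, 60.0], [429.0, 37.0], [504.0, 38.0], [503.0, 62.0]] [74.3 23.5]
Y [283. 291.] box@z0 mm [[595.0, 87.0], [617.0, 84.0], [623.0, 126.0], [601.0, 129.0]] [41.8 22.1]
Y [500.  36.] box@z0 mm [[719.0, 265.0], [725.0, 219.0], [780.0, 227.0], [773.0, 272.0]] [54.9 45.8]
pad [0.6004 0.0592 0.096 ]
```

The push force is about 7.6 N, so the wedge is snug, and the pad hasn't shifted. I'll back off, rise, shut the fingers and move above the pad.

Call:
{"fn": "servo_tool", "kwargs": {"series": [{"hand":0.7,"delta_pos":[0.01,0,0],"rotation":[0,0,0]},{"hand":0.7,"delta_pos":[0.012,0,0],"rotation":[0,0,0]},{"hand":0.7,"delta_pos":[0,0,-0.045],"rotation":[0,0,0]},{"hand":1,"delta_pos":[0,0,-0.045],"rotation":[0,0,0]},{"hand":1,"delta_pos":[0,0,-0.045],"rotation":[0,0,0]},{"hand":1,"delta_pos":[-0.034,0,0],"rotation":[0,0,0]},{"hand":1,"delta_pos":[-0.034,0,0],"rotation":[0,0,0]},{"hand":1,"delta_pos":[-0.032,0,0],"rotation":[0,0,0]},{"hand":1,"delta_pos":[0,0,0],"rotation":[0,0,0]},{"hand":1,"delta_pos":[0,0,0],"rotation":[0,0,0]}]}}

```text
time_s: 14.4
tool_pos: [0.6024, 0.0596, 0.1455]
orientation: [-0.0, 0.753, 0.658, -0.0]
ft_force: [-0.2, -0.3, 0.8]
grip_width: 0.005
grip_force: 0.0
```

```bash
python3 w.py w8; python3 - <<'E'
from h import *
for n in("scene","top"):
    c=calibration(n);im=read_camera(n);cv2.imwrite("pics/%s8.png"%n,cv2.resize(im[130:280,150:330] if n=="top" else im[130:280,300:480],None,fx=4,fy=4)[:,:,::-1])
    for k in blobs(im,*B,10):print(n,cen(k),cv2.contourArea(k),ray(c,cen(k),.096))
E
```

```text
t 14.4 tcp [0.6024 0.0596 0.1455] x_t [ 0.134  0.991 -0.   ] y_t [ 0.991 -0.134 -0.   ] z [-0. -0. -1.] F [-0.22 -0.34  0.78] 0.00470418057299101
Y [124. 245.] box@z0 mm [[405.0, 15.0], [432.0, 11.0], [438.0, 51.0], [410.0, 55.0]] [40.3 27.7]
Y [183. 188.] box@z0 mm [[465.0, 90.0], [531.0, 81.0], [531.0, 85.0], [465.0, 94.0]] [ 4.3 66.9]
Y [282. 158.] box@z0 mm [[585.0, 82.0], [622.0, 77.0], [629.0, 126.0], [592.0, 131.0]] [49.  37.7]
Y [407.   5.] box@z0 mm [[723.0, 221.0], [768.0, 215.0], [770.0, 226.0], [725.0, 233.0]] [11.3 45.6]
B [282. 225.] 947.0 [0.602  0.0626 0.096 ]
scene (348.12345679012344, 202.79506172839504) 67.5 [0.6034503  0.05771391 0.096     ]
```

View pics/w8.png

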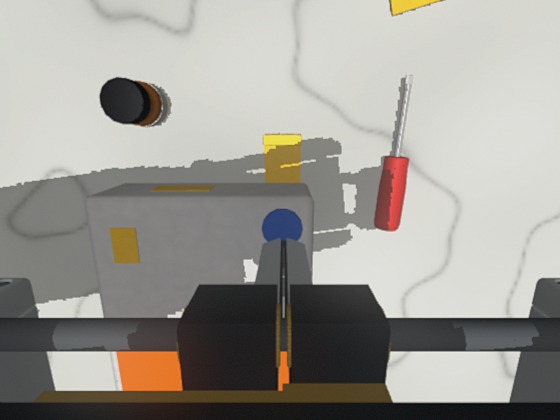

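The wedge sits squarely under the corner at (282,158), in line with the pad at (282,225). I'll descend to just above the pad and then press slowly.

Call:
{"fn": "servo_tool", "kwargs": {"series": [{"hand":1,"delta_pos":[0,0,0.02],"rotation":[0,0,0]},{"hand":1,"delta_pos":[0,0,0.015],"rotation":[0,0,0]},{"hand":1,"delta_pos":[0,0,0.008],"rotation":[0,0,0]},{"hand":1,"delta_pos":[0,0,0.002],"rotation":[0,0,0]},{"hand":1,"delta_pos":[0,0,0.001],"rotation":[0,0,0]},{"hand":1,"delta_pos":[0,0,0.001],"rotation":[0,0,0]},{"hand":1,"delta_pos":[0,0,0.001],"rotation":[0,0,0]},{"hand":1,"delta_pos":[0,0,0.0005],"rotation":[0,0,0]},{"hand":1,"delta_pos":[0,0,0.0005],"rotation":[0,0,0]},{"hand":1,"delta_pos":[0,0,0],"rotation":[0,0,0]}]}}

```text
time_s: 15.8
tool_pos: [0.6023, 0.0588, 0.0964]
orientation: [0.0, 0.753, 0.658, 0.0]
ft_force: [0.5, 0.3, -0.6]
grip_width: 0.007
grip_force: 0.0
```

Call:
{"fn": "servo_tool", "kwargs": {"series": [{"hand":1,"delta_pos":[0,0,0.0003],"rotation":[0,0,0]},{"hand":1,"delta_pos":[0,0,0.0003],"rotation":[0,0,0]},{"hand":1,"delta_pos":[0,0,0.0002],"rotation":[0,0,0]},{"hand":1,"delta_pos":[0,0,0.0002],"rotation":[0,0,0]},{"hand":1,"delta_pos":[0,0,0.0002],"rotation":[0,0,0]},{"hand":1,"delta_pos":[0,0,0],"rotation":[0,0,0]},{"hand":1,"delta_pos":[0,0,0],"rotation":[0,0,0]},{"hand":1,"delta_pos":[0,0,0],"rotation":[0,0,0]},{"hand":1,"delta_pos":[0,0,0],"rotation":[0,0,0]},{"hand":1,"delta_pos":[0,0,0],"rotation":[0,0,0]}]}}

```text
time_s: 17.05
tool_pos: [0.6024, 0.0589, 0.0961]
orientation: [0.0, 0.753, 0.658, 0.0]
ft_force: [-3.3, -0.9, 8.6]
grip_width: 0.006
grip_force: 4.2
```

The pad is pressed at about 8 N and held with no sinking (z 96.1 mm). I'll release straight up and check.

Call:
{"fn": "servo_tool", "kwargs": {"series": [{"hand":1,"delta_pos":[0,0,-0.0005],"rotation":[0,0,0]},{"hand":1,"delta_pos":[0,0,-0.001],"rotation":[0,0,0]},{"hand":1,"delta_pos":[0,0,-0.005],"rotation":[0,0,0]},{"hand":1,"delta_pos":[0,0,-0.02],"rotation":[0,0,0]},{"hand":1,"delta_pos":[0,0,-0.023],"rotation":[0,0,0]},{"hand":1,"delta_pos":[0,0,0],"rotation":[0,0,0]},{"hand":1,"delta_pos":[0,0,0],"rotation":[0,0,0]},{"hand":1,"delta_pos":[0,0,0],"rotation":[0,0,0]},{"hand":1,"delta_pos":[0,0,0],"rotation":[0,0,0]},{"hand":1,"delta_pos":[0,0,0],"rotation":[0,0,0]}]}}

```text
time_s: 18.3
tool_pos: [0.6022, 0.0588, 0.1445]
orientation: [-0.0, 0.753, 0.658, -0.0]
ft_force: [0.4, 0.7, -0.1]
grip_width: 0.005
grip_force: 0.0
```

```bash
python3 w.py w9; python3 - <<'E'
import cv2,numpy as np
a=cv2.imread("pics/w8.png").astype(int);b=cv2.imread("pics/w9.png").astype(int)
d=np.abs(a-b).max(2)[60:280]
print("changed px",(d>60).sum())
E
```

```text
t 18.3 tcp [0.6022 0.0588 0.1445] x_t [ 0.135  0.991 -0.   ] y_t [ 0.991 -0.135 -0.   ] z [-0. -0. -1.] F [ 0.44  0.68 -0.05] 0.005335973066629678
Y [124. 244.] box@z0 mm [[404.0, 15.0], [432.0, 11.0], [438.0, 52.0], [410.0, 55.0]] [41.2 27.8]
Y [183. 187.] box@z0 mm [[465.0, 90.0], [531.0, 81.0], [532.0, 86.0], [466.0, 95.0]] [ 4.3 66.7]
Y [282. 157.] box@z0 mm [[585.0, 83.0], [623.0, 77.0], [630.0, 126.0], [592.0, 131.0]] [48.8 38.4]
Y [406.   4.] box@z0 mm [[724.0, 221.0], [763.0, 215.0], [765.0, 226.0], [725.0, 231.0]] [10.5 40. ]
B [282. 225.] 966.0 [0.6019 0.0624 0.096 ]
changed px 562
```

The unit and wedge are unchanged after the press, and the arm is clear. I'm handing it in.

```bash
python3 -c "
from rig import job
print(job.close_job())"
```

```text
the job is handed in; nothing more can be done
None
```

I pushed the smallest wedge squarely under the blue foot until it was snug (about 7.6 N), pressed the pad at about 8 N without it sinking, then let go and handed the job in; neither wedge nor unit moved after the press, but the hand-in returned no verdict.

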